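# Shut down the optics warmer and close the canister

### The arm

A 6-joint arm with a two-finger parallel gripper is mounted at the origin on the work surface. World frame = base frame: x ahead of the robot, y to its left, z up, the work surface at z = 0. Lengths are in mm, angles in rad, forces in N, time in s.
With the tool pointing down it reaches from about 275 to 1000 mm from the base axis. Payload 8.4 kg.
Tool frame: the origin (TCP) lies on the centre line of the jaws, within the pads' length; the fingertips stand 25 mm ahead of it and the grasp point (between the pads) lies 6 mm ahead of it; z points along the fingers, x is the direction in which the jaws open and shut, and the axes are right-handed (so a half turn about z gives the same grasp; the last joint's range is limited). The gripper opens to 85 mm and grips with 20 to 120 N. Pads are 22 mm wide; open, the fingers measure 114 mm over their backs; the gripper's body (76 mm by 85 mm) begins 54 mm behind the grasp point. The pads swing forward as they close: fully open they stand 13 mm farther back than shut.
Start: joints at [1.211, 0.353, 1.633, -0, 1.155, -0.002], TCP at [218.883, 585.421, 224.081] pointing down, gripper open.
Joint ranges: [-2.63, 2.63], [-0.92, 2.1], [0.06, 2.66], [-1.3, 4.44], [0, 2.69], [-3.02, 3.02]. Speed limits (rad/s): [2.22, 2.22, 2.79, 3.14, 3.14, 3.14].

### API

Orientations are given as [roll, pitch, yaw] about the fixed x, y, z axes, in that order (R = Rz(yaw) Ry(pitch) Rx(roll)).
In Python, from rig import r gives the robot as it stands. The module is installed in compiled form; this text tells all that it offers.
- The arm moves only by the tool jog_arm, never from a script. Its argument "deltas" is a list of rows, each an object with "gripper": the gripper command: -1 is fully open, 1 is shut, values between are in proportion; "translation": the shift along the world's x, y, z in units of 10 cm (1.0 is 10 cm), a list of three; "dr": the turn, a rotation vector about the world's x, y, z in units of pi/2 rad (1.0 is pi/2 rad), a list of three. In form: [{"gripper": gripper, "translation": [x, y, z], "dr": [wx, wy, wz]}, ...]. A call has 1 to 12 rows; each row shifts and turns the commanded pose from where the row before left it; what a row does not reach is not made up. A row lasts 1/12 s, in which the tool goes at most 41.7 mm and 7.16 degrees, less where a joint would pass 70% of its speed; a pose out of reach is approached as far as the arm can. A call with a number of a shift or a turn outside -1 to 1 is refused whole. A call with a gripper value outside its range is refused whole. The fingers move at their own pace and stop on an object; "squeeze" is the grip in N (left out, the last holds). Time passes only in rows, so rows that do not move let the fingers close. It gives the time, the measured TCP pose, the force and the opening at its end, in the units of the state.
- r.sense(): the state, without advancing time (a new reading comes with each control period).
- r.grab_frame(name): name is "side" or "top" or "wrist"; returns the picture (480x640x3 uint8, blue, green, red); there is no depth.
- r.calibration(name): a dict with "mtx" (3x3 intrinsics, pixels), "k1" (the pictures are not rectified: a ray, as slopes to the right and down, at radius r is drawn at 1 + k1 r^2 times it, then the intrinsics apply), "world_from_camera" (4x4, takes a point from camera to world coordinates). Camera axes: x right, y down, z forward; pixel columns grow to the right and rows downward; lengths in mm; the calibration is good to about 2 mm. A picture is of the moment at which its call begins: read the wrist's pose just before it. calibration takes no time and is no camera call; for the wrist camera it gives the pose at the moment of the call.
- r.sign_off(): hands the job in, once; it reports no verdict.
The state is a dict: "clock": time; "qpos": joint angles; "qvel": joint speeds; "joint_efforts": joint torques, N m; "eef_pos": TCP position; "tcp_rot": TCP orientation; "contact_force": force on the tool from outside, world axes, zero at the start; "wrist_torque": the same for the moment, N m; "opening": opening from 0.0 (shut) to 1.0 (fully open).
Only numpy, scipy, OpenCV 4.12 (cv2) and the standard library are available. Lean on these libraries where they do the work, as an engineer would, in place of code of your own. Each camera call takes 0.05 s, during which the arm holds its last target. There are 200 camera calls.

### The job

The eyepiece canister has finished drying with its cap loosened. First turn the dial on the blue warmer control box fully anticlockwise to its off stop, then screw the canister's knurled cap clockwise until it is fully tight against its stop. Leave the dial off, keep the black eyepiece standing on the warm plate, and do not disturb the other optics or the torch lying about.

Things in the scene. Friction and masses are not known exactly. Their poses are not given: they have to be found in the camera images.
- dial (a joint): black bar-grip dial on top of the blue control box. Value in rad: its turn clockwise (seen from above) from the off stop. 0 = off, at the anticlockwise stop; the other stop is at 4.5. At 0 the white pointer line on the bar points at the red dot on the box; white ticks mark the rest of the scale. The dial stays where it is left and turns with about 0.05 N m.
- dial_grip (a point): point on the dial's axis at grip height, 29 mm above the box top (75 mm above the cart); turns with the dial. Its x axis lies along the grip bar, its white pointer end at -x; its z axis is up. The bar is 50 mm long (x), 14 mm thick (y) and its top is 9 mm above this point; a round skirt of 24 mm radius lies 23 mm below this point.
- controller: blue warmer control box, 120 (x) x 110 (y) x 45 mm high, fixed; origin at the centre of its underside. The dial's axis passes through its centre; the red off dot lies 44 mm from the axis in its -x direction.
- cap (a joint): captive screw cap of the aluminium canister. Value in rad: its turn anticlockwise (seen from above) from tight. 0 = fully tight, at the clockwise stop; the other stop is at 4.0. At 0 the orange line on the cap's top is over the orange index tab on the canister's clamp. It does not rise or sink, stays where left and turns with about 0.12 N m.
- cap_grip (a point): point on the cap's axis at the height to grip, about 135 mm above the cart; turns with the cap, orange line in its -x direction, z up. The cap is a knurled aluminium disc of 54 mm diameter, 28 mm high; its top is 9 mm above this point, its underside 19 mm below. Beneath it the canister is 50 mm in diameter.
- warmer: white warming base with a steel warm plate, 120 (x) x 150 (y) mm, plate 40 mm above the cart, fixed; origin at the centre of its underside. The canister (75 mm high) is clamped upright on it with its axis 35 mm from the centre in its +y direction; its orange index tab points to -x, 24 mm long, at 66 mm height.
- eyepiece: matte black orthoscopic eyepiece with a steel barrel, 38 mm across, 55 mm high, standing loose and upright on the warm plate beside the canister; origin at the centre of its underside, z up.
- moon_filter: green glass moon filter in a black ring, 44 mm diameter, 8 mm high, lying loose; origin at the centre of its underside.
- star_diagonal: white plastic star diagonal, a 45 x 40 x 45 mm block with a 35 mm tube upward (75 mm high in all) and a 35 mm long steel nose in its +x direction, loose; origin at the centre of the block's underside.
- eyecup_a: stiff black rubber eyecup, ring of 42 mm diameter, 22 mm high, loose; origin at the centre of its underside.
- eyecup_b: second, identical black rubber eyecup, loose; origin at the centre of its underside.
- torch: small red torch with a black head, 112 mm long, 32 mm thick, lying loose along its x axis; origin under its middle.
There are look-alikes about, which are no part of the job. Of the things that look like the controller, the largest one is meant.

How it is judged (in metres and radians):
On the way, in this order (a step that is already met when the one before it is completed fails the run):
1. the dial is turned fully anticlockwise, within 0.1 rad of its off stop (value of joint dial below 0.1 rad), for 0.2 s.
2. then the cap is screwed clockwise, within 0.1 rad of its tight stop (value of joint cap below 0.1 rad), for 0.2 s.
At the end, for the whole second after the job is handed in: The dial is within 0.1 rad of its off stop and the cap within 0.1 rad of its tight stop; the eyepiece still stands upright (within 0.15 rad) on the warm plate within 20 mm of where it stood, and the filter, diagonal, eyecups and torch lie within 30 mm of where they lay (value of joint each of dial, cap below 0.1 rad and angle between eyepiece's own z axis and vertical below 0.15 rad and distance of eyepiece from where it was at the start of the episode below 0.02 m and distance of each of moon_filter, star_diagonal, eyecup_a, eyecup_b, torch from where it was at the start of the episode below 0.03 m); the robot touches nothing.
It fails at once if the eyepiece is tipped by more than 0.3 rad or shifted more than 20 mm (angle between eyepiece's own z axis and vertical above 0.3 rad or distance of eyepiece from where it was at the start of the episode above 0.02 m).
It fails at once if another of the optics or the torch is shifted more than 30 mm (distance of any of moon_filter, star_diagonal, eyecup_a, eyecup_b, torch from where it was at the start of the episode above 0.03 m).
It also fails if it takes over 72 s, if anything falls off the work surface, if the arm or the gripper's body presses on something with over 40 N, if the wrist force passes 120 N, or if a joint passes its speed limit or range.

## Working session

There is one attempt and no reset: what is moved stays moved. The work goes in short steps, Python scripts to look and compute and a tool call to move; the robot and the scene stay as the last step left them, time stands still between calls to the robot, and variables do not carry over. Pictures are saved under pics/ and viewed, about 8 in all and at most 12, crops included, and the job is handed in when it is done.

Besides the shell and the picture viewer there is one more tool, called as name([rows], argument=value, ...), one row to a line, values as JSON. jog_arm: Moves the arm, as the interface text tells. Shifts and turns lie within -1 to 1; 1 stands for 10 cm of shift or pi/2 rad of turn. Its arguments: {"type":"object","properties":{"deltas":{"type":"array"},"squeeze":{"type":"number"}},"required":["deltas"]}

```bash
mkdir -p pics; cat > h.py <<'E'
import numpy as np, cv2
from rig import r
def ray(name,u,v,c=None):
    c=c or r.calibration(name); K=np.array(c["mtx"],float); k=c["k1"]; T=np.array(c["world_from_camera"],float)
    p=cv2.undistortPoints(np.array([[[u,v]]],float),K,np.array([k,0,0,0],float))[0,0]
    return T[:3,3],T[:3,:3]@np.array([p[0],p[1],1])
def at(name,u,v,z,c=None):
    o,d=ray(name,u,v,c); return o+d*(z-o[2])/d[2]
def proj(name,P,c=None):
    c=c or r.calibration(name); K=np.array(c["mtx"],float); T=np.linalg.inv(np.array(c["world_from_camera"],float))
    return cv2.projectPoints(np.array(P,float).reshape(-1,1,3),cv2.Rodrigues(T[:3,:3])[0],T[:3,3],K,np.array([c["k1"],0,0,0],float))[0][:,0]
E
python3 - <<'E'
from h import *
for n in("top","side"): cv2.imwrite(f"pics/{n}0.png",r.grab_frame(n))
print(r.sense()); print(r.calibration("top"))
E
```

```text
{'clock': 0.1, 'qpos': array([ 1.21060207e+00,  3.53558904e-01,  1.63406338e+00,  8.38160634e-06,
        1.15519798e+00, -2.38214724e-03]), 'qvel': array([-0.00022664, -0.00310219, -0.00142268,  0.0009482 ,  0.00156943,
        0.0002017 ]), 'joint_efforts': array([ 3.85716903e-04, -6.06357694e+01, -3.42817533e+01,  1.55507946e-04,
        4.14792841e-03,  1.56423414e-05]), 'eef_pos': array([218.72429249, 585.012203  , 223.44769256]), 'tcp_rot': array([-3.14158207e+00,  1.22758787e-03,  1.21298083e+00]), 'contact_force': array([ 0.04892348, -0.24491078,  0.18029347]), 'wrist_torque': array([ 0.01482434, -0.06583343,  0.02163594]), 'opening': 1.0021124606083194}
{'mtx': array([[612.0401286 ,   0.        , 315.86997297],
       [  0.        , 612.0401286 , 241.00361498],
       [  0.        ,   0.        ,   1.        ]]), 'k1': -0.018422510785911464, 'world_from_camera': array([[ 1.70196247e-03, -9.97944583e-01,  6.40602213e-02,
         4.83081419e+02],
       [-9.99947794e-01, -2.34381201e-03, -9.94565536e-03,
         2.71102174e+01],
       [ 1.00753580e-02, -6.40399498e-02, -9.97896474e-01,
         1.49709606e+03],
       [ 0.00000000e+00,  0.00000000e+00,  0.00000000e+00,
         1.00000000e+00]])}
```

View pics/top0.png

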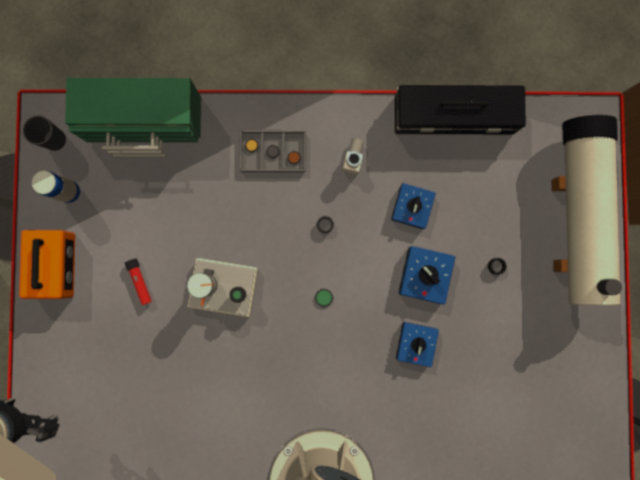

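View pics/side0.png

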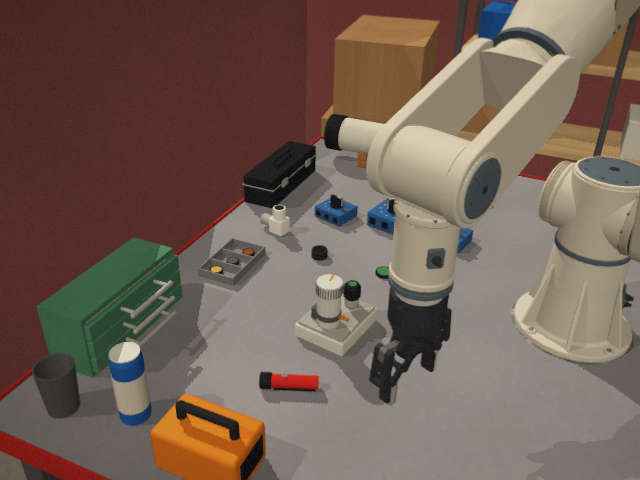

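The top view shows the large blue box at about (428,276) with smaller look-alikes at (413,206) and (417,345). The warmer is at (223,288), with the cap at (200,286) and the eyepiece at (238,295). I'll zoom in on both.

```bash
python3 - <<'E'
from h import *
im=cv2.imread("pics/top0.png")
a=cv2.resize(im[235:315,388:468],(400*3//2,600),interpolation=cv2.INTER_CUBIC)[:, :]
a=cv2.resize(im[240:312,392:464],(400,400),interpolation=cv2.INTER_CUBIC)
b=cv2.resize(im[252:324,188:260],(400,400),interpolation=cv2.INTER_CUBIC)
cv2.imwrite("pics/z1.png",np.hstack([a,b]))
for n,u,v,z in [("box",428,276,45),("dial",428,275,84),("cap",200,286,144),("warm",223,288,40),("eyep",238,295,95)]:
    print(n,at("top",u,v,z).round(1))
E
```

```text
box [ 493.6 -253.8   45. ]
dial [ 495.7 -246.3   84. ]
cap [470.  268.7 144. ]
warm [464.4 232.7  40. ]
eyep [449.3 190.5  95. ]
```

View pics/z1.png

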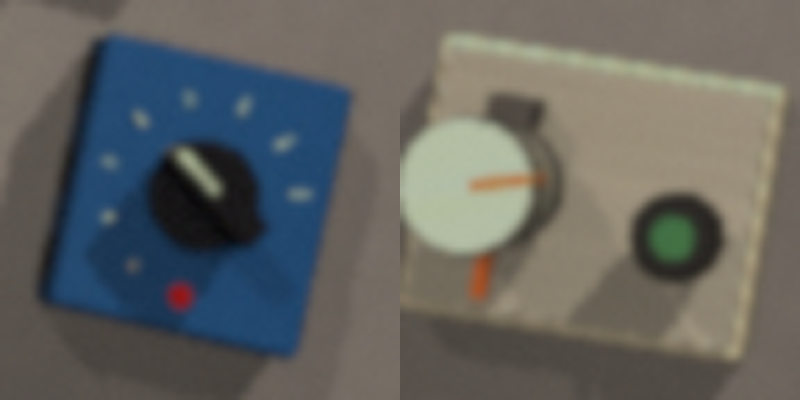

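```bash
python3 - <<'E'
from h import *
s=400/72
def A(x,y,z): return at("top",392+(x+.5)/s-.5,240+(y+.5)/s-.5,z)
def B(x,y,z): return at("top",188+(x-400+.5)/s-.5,252+(y+.5)/s-.5,z)
c=[A(110,37,45),A(350,92,45),A(297,355,45),A(48,300,45)]
print("box",np.mean(c,0).round(1),[np.linalg.norm(c[i]-c[i-1]).round(1) for i in range(4)])
d=A(180,297,46); p=A(180,152,84); q=A(257,232,84); m=(p+q)/2
print("dot",d,"bar",p,q,m,np.linalg.norm(p-q))
b=np.mean(c,0); ang=lambda v:np.degrees(np.arctan2(v[1],v[0]))
print("ang dot",ang(d-b),np.linalg.norm((d-b)[:2]),"pointer",ang(p-q),ang(c[0]-c[3]))
k=B(466,186,144); e=B(545,179,144); l,rr=B(397,186,144),B(534,186,144)
print("cap",k,"line",ang(e-k),"diam",np.linalg.norm(l-rr))
print("tab",ang(B(478,300,66)-B(486,258,66)),"warm edge",ang(B(447,40,40)-B(782,92,40)))
print("eyep",B(678,238,95))
E
```

```text
box [ 496.5 -253.4   45. ] [np.float64(115.7), np.float64(105.6), np.float64(114.8), np.float64(108.8)]
dot [ 453.29078334 -243.69956961   46.        ] bar [ 514.24713288 -237.16278535   84.        ] [ 481.04751625 -268.97485908   84.        ] [ 497.64732457 -253.06882222   84.        ] 45.98067615157438
ang dot 167.2774695977333 44.255063702349474 pointer 43.777323225573156 -13.705470893454985
cap [472.07568204 269.8689184  144.        ] line -84.82001118396235 diam 54.29098278436142
tab 169.89752404698856 warm edge 81.30982054934756
eyep [450.55561283 191.39994672  95.        ]
```

jog_arm([
  {"gripper": -1, "translation": [0.116, -0.349, 0], "dr": [0, 0, -0.0536]},
  {"gripper": -1, "translation": [0.116, -0.349, 0], "dr": [0, 0, -0.0536]},
  {"gripper": -1, "translation": [0.116, -0.349, 0], "dr": [0, 0, -0.0536]},
  {"gripper": -1, "translation": [0.116, -0.349, 0], "dr": [0, 0, -0.0536]},
  {"gripper": -1, "translation": [0.116, -0.349, 0], "dr": [0, 0, -0.0536]},
  {"gripper": -1, "translation": [0.116, -0.349, 0], "dr": [0, 0, -0.0536]},
  {"gripper": -1, "translation": [0.116, -0.349, 0], "dr": [0, 0, -0.0536]},
  {"gripper": -1, "translation": [0.116, -0.349, 0], "dr": [0, 0, -0.0536]},
  {"gripper": -1, "translation": [0.116, -0.349, 0], "dr": [0, 0, -0.0536]},
  {"gripper": -1, "translation": [0.116, -0.349, 0], "dr": [0, 0, -0.0536]},
  {"gripper": -1, "translation": [0.116, -0.349, 0], "dr": [0, 0, -0.0536]},
  {"gripper": -1, "translation": [0.116, -0.349, 0], "dr": [0, 0, -0.0536]},
])

```text
clock: 1.1
eef_pos: [358.0, 164.9, 224.1]
tcp_rot: [3.142, -0.0, 0.199]
contact_force: [0.8, 0.7, -0.6]
opening: 1.005
```

jog_arm([
  {"gripper": -1, "translation": [0.116, -0.349, 0], "dr": [0, 0, -0.0536]},
  {"gripper": -1, "translation": [0.116, -0.349, 0], "dr": [0, 0, -0.0536]},
  {"gripper": -1, "translation": [0.116, -0.349, 0], "dr": [0, 0, -0.0536]},
  {"gripper": -1, "translation": [0.116, -0.349, 0], "dr": [0, 0, -0.0536]},
  {"gripper": -1, "translation": [0.116, -0.349, 0], "dr": [0, 0, -0.0536]},
  {"gripper": -1, "translation": [0.116, -0.349, 0], "dr": [0, 0, -0.0536]},
  {"gripper": -1, "translation": [0.116, -0.349, 0], "dr": [0, 0, -0.0536]},
  {"gripper": -1, "translation": [0.116, -0.349, 0], "dr": [0, 0, -0.0536]},
  {"gripper": -1, "translation": [0.116, -0.349, 0], "dr": [0, 0, -0.0536]},
  {"gripper": -1, "translation": [0.116, -0.349, 0], "dr": [0, 0, -0.0536]},
  {"gripper": -1, "translation": [0.116, -0.349, 0], "dr": [0, 0, -0.0536]},
  {"gripper": -1, "translation": [0, 0, 0], "dr": [0, 0, 0]},
])

```text
clock: 2.1
eef_pos: [487.6, -222.6, 224.0]
tcp_rot: [3.141, -0.003, -0.731]
contact_force: [-0.7, 0.5, -0.0]
opening: 1.0
```

jog_arm([
  {"gripper": -1, "translation": [0.094, -0.304, 0], "dr": [0, 0, -0.048]},
  {"gripper": -1, "translation": [0, 0, 0], "dr": [0, 0, 0]},
  {"gripper": -1, "translation": [0, 0, 0], "dr": [0, 0, 0]},
])

```text
clock: 2.35
eef_pos: [494.9, -248.3, 223.6]
tcp_rot: [3.141, 0.001, -0.8]
contact_force: [-0.3, 1.0, 0.3]
opening: 0.998
```

```bash
python3 - <<'E'
from h import *
s=r.sense();c=r.calibration("wrist");im=r.grab_frame("wrist");cv2.imwrite("pics/w1.png",im)
np.save("w1.npy",c,allow_pickle=True)
print(s["eef_pos"],s["tcp_rot"],s["qpos"]);print(c["world_from_camera"])
print(proj("wrist",[[497,-253,84],[453.3,-243.7,45]],c))
E
```

```text
[ 494.92757883 -248.33298671  223.5632806 ] [ 3.14135841e+00  8.47064781e-04 -7.99900779e-01] [-4.67795053e-01  2.43707226e-01  1.78705775e+00  6.10492018e-05
  1.11170483e+00  3.32078551e-01]
[[ 6.97477647e-01 -6.87107407e-01 -2.03490400e-01  5.46446639e+02]
 [-7.16605910e-01 -6.69141550e-01 -1.96788098e-01 -1.99121945e+02]
 [-9.49322301e-04  2.83077723e-01 -9.59096503e-01  3.75043000e+02]
 [ 0.00000000e+00  0.00000000e+00  0.00000000e+00  1.00000000e+00]]
[[322.36820902 229.9793949 ]
 [279.86359899 246.41196171]]
```

View pics/w1.png

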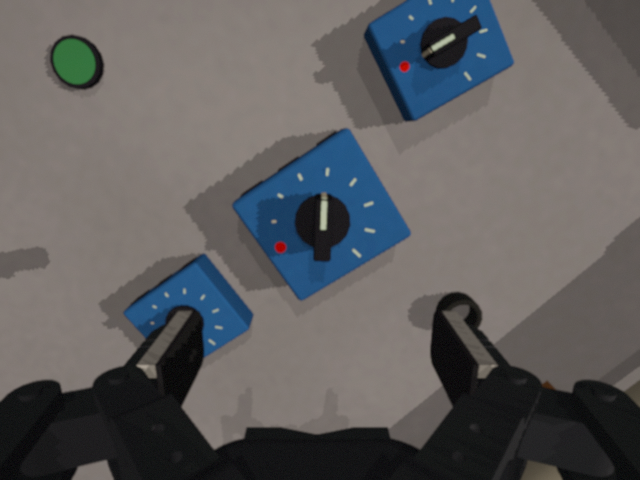

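The wrist view shows the dial bar from (324,195), the pointer end, to (322,258), and the red dot at (280,247). These match the predicted (322,230) and (280,246). I'll refine the pose, then descend.

```bash
python3 - <<'E'
from h import *
c=np.load("w1.npy",allow_pickle=True).item()
p=at("wrist",324,193,84,c);q=at("wrist",322,259,84,c);d=at("wrist",280,247,45,c)
print(p,q,(p+q)/2,np.linalg.norm(p-q),np.degrees(np.arctan2(*(p-q)[[1,0]])),d,np.linalg.norm((d-(p+q)/2)[:2]))
x=[at("wrist",*t,45,c) for t in[(346,129),(410,233),(303,299),(234,206)]];print(np.mean(x,0))
print(r.sense()["eef_pos"])
E
```

```text
[ 518.32565976 -233.7929189    84.        ] [ 479.92395491 -269.35083909   84.        ] [ 499.12480734 -251.571879     84.        ] 52.33599740505983 42.798033287875825 [ 452.98374864 -244.15657353   45.        ] 46.733115157834476
[ 497.49402648 -254.02028632   45.        ]
[ 494.61711737 -247.46643004  223.56496321]
```

jog_arm([
  {"gripper": -1, "translation": [0.03, -0.05, -0.35], "dr": [0, 0, -0.01]},
  {"gripper": -0.3, "translation": [0, 0, -0.35], "dr": [0, 0, 0]},
  {"gripper": -0.3, "translation": [0, 0, -0.3], "dr": [0, 0, 0]},
  {"gripper": -0.3, "translation": [0, 0, -0.2], "dr": [0, 0, 0]},
  {"gripper": -0.3, "translation": [0, 0, 0], "dr": [0, 0, 0]},
  {"gripper": -0.3, "translation": [0, 0, 0], "dr": [0, 0, 0]},
  {"gripper": -0.3, "translation": [0, 0, 0], "dr": [0, 0, 0]},
], squeeze=30)

```text
clock: 2.98
eef_pos: [498.8, -252.4, 105.5]
tcp_rot: [-3.141, -0.001, -0.814]
contact_force: [-0.1, 0.2, 0.1]
opening: 0.649
```

```bash
python3 - <<'E'
from h import *
for i in range(2):
    s=r.sense();im=r.grab_frame("wrist");print(s["eef_pos"],s["tcp_rot"],s["opening"],s["contact_force"])
cv2.imwrite("pics/w2.png",im)
E
```

```text
[ 498.83914471 -252.44552695  105.47131552] [-3.14102439e+00 -1.35099441e-03 -8.13582856e-01] 0.649079100334283 [-0.14236614  0.17448469  0.05607764]
[ 499.13785827 -252.75780385  105.856955  ] [-3.14072307e+00 -2.32717792e-03 -8.13782244e-01] 0.6516905182024666 [-0.66746749 -0.39651711 -0.62922822]
```

View pics/w2.png

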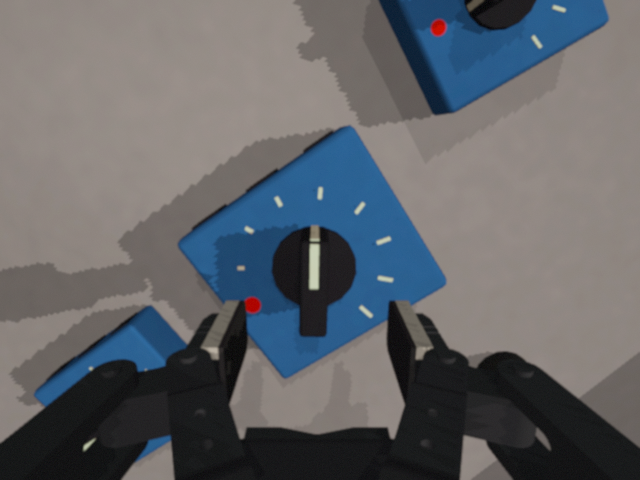

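The bar is centred between the jaws: bar at column 314, jaw midpoint about 318. I'll lower and grip.

jog_arm([
  {"gripper": -0.3, "translation": [-0.01, -0.005, -0.12], "dr": [0, 0, 0]},
  {"gripper": -0.3, "translation": [0, 0, -0.11], "dr": [0, 0, 0]},
  {"gripper": -0.3, "translation": [0, 0, 0], "dr": [0, 0, 0]},
  {"gripper": 1, "translation": [0, 0, 0], "dr": [0, 0, 0]},
  {"gripper": 1, "translation": [0, 0, 0], "dr": [0, 0, 0]},
  {"gripper": 1, "translation": [0, 0, 0], "dr": [0, 0, 0]},
  {"gripper": 1, "translation": [0, 0, 0], "dr": [0, 0, 0]},
  {"gripper": 1, "translation": [0, 0, 0], "dr": [0, 0, 0]},
  {"gripper": 1, "translation": [0, 0, 0], "dr": [0, 0, 0]},
  {"gripper": 1, "translation": [0, 0, 0], "dr": [0, 0, 0]},
  {"gripper": 1, "translation": [0, 0, 0], "dr": [0, 0, 0]},
], squeeze=30)

```text
clock: 4.0
eef_pos: [497.1, -253.2, 81.2]
tcp_rot: [-3.142, -0.0, -0.815]
contact_force: [0.1, 0.1, 0.3]
opening: -0.002
```

```bash
python3 - <<'E'
from h import *
s=r.sense();print(s["eef_pos"],s["opening"],s["contact_force"],s["wrist_torque"])
a=r.grab_frame("wrist")
b=r.grab_frame("top")[215:335,370:490]
cv2.imwrite("pics/w3.png",np.hstack([cv2.resize(a,(500,375)),cv2.resize(b,(300,375))]))
E
```

```text
[ 497.09450703 -253.20194669   81.15219919] -0.002288850463029663 [0.13602479 0.06644075 0.28644714] [0.02712502 0.03290705 0.01674394]
```

View pics/w3.png

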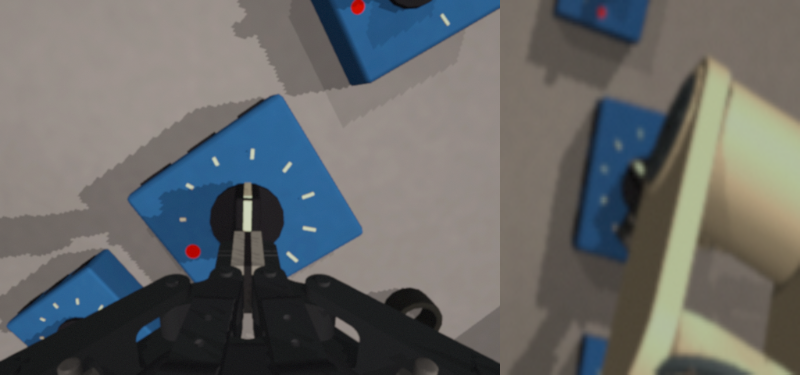

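```bash
python3 - <<'E'
from h import *
c=r.calibration("wrist")
a=r.grab_frame("wrist")
P=[[497.3,-253.2,z] for z in(45,56,75,81,84)]
u=np.array([np.cos(.755),np.sin(.755)])
for t in(-25,-11,11,25): P.append([497.3+t*u[0],-253.2+t*u[1],84])
p=proj("wrist",P,c);print(p.round(0))
f=a[230:430,200:440].copy()
f=cv2.resize(f,None,fx=3,fy=3,interpolation=cv2.INTER_CUBIC)
for i,(x,y) in enumerate(p):
    cv2.circle(f,(int((x-200)*3),int((y-230)*3)),4,(0,255,255) if i<5 else (255,0,255),-1)
cv2.imwrite("pics/w4.png",f)
E
```

```text
[[316. 275.]
 [316. 283.]
 [316. 299.]
 [316. 305.]
 [316. 308.]
 [316. 360.]
 [316. 332.]
 [316. 284.]
 [316. 251.]]
```

View pics/w4.png

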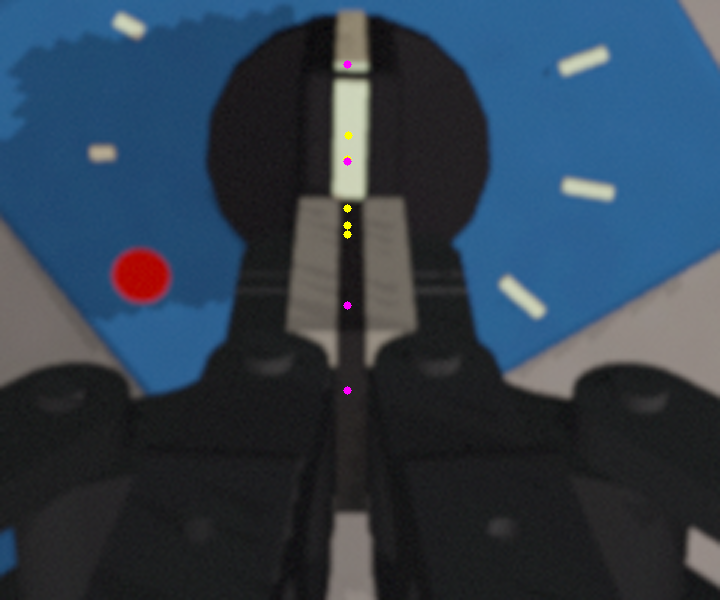

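```bash
python3 - <<'E'
from h import *
u=np.array([np.cos(1.213),np.sin(1.213)]);v=np.array([-u[1],u[0]])
for z in(198,211,224,240):
    print(z,proj("side",[[218.7+t*u[0]+w*v[0],585+t*u[1]+w*v[1],z] for t,w in((50,0),(-50,0),(50,11),(50,-11))]).round(0).tolist())
print(r.calibration("side")["world_from_camera"])
im=cv2.imread("pics/side0.png")[300:420,340:480]
now=r.grab_frame("side")
P=[[497.3,-253.2,z] for z in(45,56,84,97)];print(proj("side",P))
x,y=proj("side",P)[2].astype(int)
b=now[max(0,y-60):y+60,x-70:x+70]
cv2.imwrite("pics/s1.png",np.hstack([cv2.resize(im,(400,343)),cv2.resize(b,(400,343))]))
E
```

```text
198 [[383.0, 426.0], [426.0, 390.0], [390.0, 431.0], [377.0, 422.0]]
211 [[384.0, 420.0], [427.0, 383.0], [390.0, 424.0], [378.0, 415.0]]
224 [[385.0, 413.0], [428.0, 377.0], [391.0, 417.0], [379.0, 409.0]]
240 [[386.0, 405.0], [429.0, 368.0], [392.0, 409.0], [379.0, 400.0]]
[[-9.14658608e-01 -2.22356698e-01  3.37575368e-01  7.90800239e+01]
 [-4.03518920e-01  4.52837322e-01 -7.95053986e-01  1.22210050e+03]
 [ 2.39188533e-02 -8.63421020e-01 -5.03916690e-01  8.65682453e+02]
 [ 0.00000000e+00  0.00000000e+00  0.00000000e+00  1.00000000e+00]]
[[395.93167875 209.79870633]
 [396.24919615 206.32675333]
 [397.06699889 197.38705585]
 [397.4514442  193.18589728]]
```

View pics/s1.png

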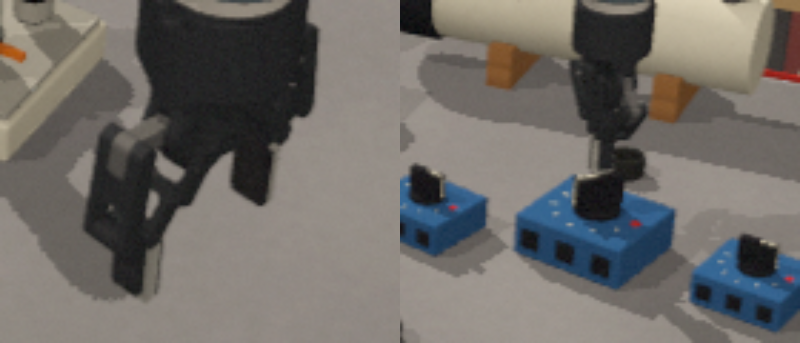

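The side view shows the shut fingertips sitting just above the bar rather than astride it. At the start pose the tip was also about 30 mm higher than stated, (386,402) against the expected (384,420). So the fingertips are about 30 mm higher than the TCP figures imply. I'll open, lower 25 mm and grip again, watching the force.

jog_arm([
  {"gripper": -0.3, "translation": [0, 0, 0], "dr": [0, 0, 0]},
  {"gripper": -0.3, "translation": [0, 0, 0], "dr": [0, 0, 0]},
  {"gripper": -0.3, "translation": [0, 0, 0], "dr": [0, 0, 0]},
  {"gripper": -0.3, "translation": [0, 0, 0], "dr": [0, 0, 0]},
  {"gripper": -0.3, "translation": [0, 0, 0], "dr": [0, 0, 0]},
  {"gripper": -0.3, "translation": [0, 0, -0.1], "dr": [0, 0, 0]},
  {"gripper": -0.3, "translation": [0, 0, -0.1], "dr": [0, 0, 0]},
  {"gripper": -0.3, "translation": [0, 0, -0.05], "dr": [0, 0, 0]},
  {"gripper": -0.3, "translation": [0, 0, 0], "dr": [0, 0, 0]},
])

```text
clock: 4.95
eef_pos: [495.9, -252.5, 54.1]
tcp_rot: [3.141, 0.003, -0.815]
contact_force: [-0.1, 0.6, 0.3]
opening: 0.648
```

jog_arm([
  {"gripper": 1, "translation": [0, 0, 0], "dr": [0, 0, 0]},
  {"gripper": 1, "translation": [0, 0, 0], "dr": [0, 0, 0]},
  {"gripper": 1, "translation": [0, 0, 0], "dr": [0, 0, 0]},
  {"gripper": 1, "translation": [0, 0, 0], "dr": [0, 0, 0]},
  {"gripper": 1, "translation": [0, 0, 0], "dr": [0, 0, 0]},
  {"gripper": 1, "translation": [0, 0, 0], "dr": [0, 0, 0]},
  {"gripper": 1, "translation": [0, 0, 0], "dr": [0, 0, 0]},
  {"gripper": 1, "translation": [0, 0, 0], "dr": [0, 0, 0]},
])

```text
clock: 5.62
eef_pos: [496.9, -253.0, 56.5]
tcp_rot: [-3.142, 0.0, -0.815]
contact_force: [-3.4, 3.2, 6.0]
opening: 0.159
```

Gripped: opening 0.159, about 13.5 mm. Now I'll turn it anticlockwise.

jog_arm([
  {"gripper": 1, "translation": [0, 0, 0], "dr": [0, 0, 0.07]},
  {"gripper": 1, "translation": [0, 0, 0], "dr": [0, 0, 0.07]},
  {"gripper": 1, "translation": [0, 0, 0], "dr": [0, 0, 0.07]},
  {"gripper": 1, "translation": [0, 0, 0], "dr": [0, 0, 0.07]},
  {"gripper": 1, "translation": [0, 0, 0], "dr": [0, 0, 0.07]},
  {"gripper": 1, "translation": [0, 0, 0], "dr": [0, 0, 0.07]},
  {"gripper": 1, "translation": [0, 0, 0], "dr": [0, 0, 0.07]},
  {"gripper": 1, "translation": [0, 0, 0], "dr": [0, 0, 0.07]},
  {"gripper": 1, "translation": [0, 0, 0], "dr": [0, 0, 0.07]},
  {"gripper": 1, "translation": [0, 0, 0], "dr": [0, 0, 0.07]},
  {"gripper": 1, "translation": [0, 0, 0], "dr": [0, 0, 0.07]},
  {"gripper": 1, "translation": [0, 0, 0], "dr": [0, 0, 0.07]},
])

```text
clock: 6.62
eef_pos: [497.0, -252.9, 56.5]
tcp_rot: [-3.141, -0.0, 0.51]
contact_force: [-3.2, 2.8, 5.2]
opening: 0.155
```

jog_arm([
  {"gripper": 1, "translation": [0, 0, 0], "dr": [0, 0, 0.07]},
  {"gripper": 1, "translation": [0, 0, 0], "dr": [0, 0, 0.07]},
  {"gripper": 1, "translation": [0, 0, 0], "dr": [0, 0, 0.07]},
  {"gripper": 1, "translation": [0, 0, 0], "dr": [0, 0, 0.07]},
  {"gripper": 1, "translation": [0, 0, 0], "dr": [0, 0, 0.07]},
  {"gripper": 1, "translation": [0, 0, 0], "dr": [0, 0, 0.07]},
  {"gripper": 1, "translation": [0, 0, 0], "dr": [0, 0, 0.05]},
  {"gripper": 1, "translation": [0, 0, 0], "dr": [0, 0, 0.03]},
  {"gripper": 1, "translation": [0, 0, 0], "dr": [0, 0, 0.02]},
  {"gripper": 1, "translation": [0, 0, 0], "dr": [0, 0, 0.02]},
  {"gripper": 1, "translation": [0, 0, 0], "dr": [0, 0, 0]},
])

```text
clock: 7.53
eef_pos: [497.0, -252.8, 56.5]
tcp_rot: [-3.141, -0.001, 1.355]
contact_force: [-2.1, 2.4, 5.8]
opening: 0.155
```

```bash
python3 - <<'E'
from h import *
s=r.sense();print(s["tcp_rot"],s["wrist_torque"],s["contact_force"],s["opening"])
E
```

```text
[-3.14142555e+00 -5.49487642e-04  1.35454432e+00] [ 0.68014896  0.34119349 -0.09669958] [-2.0921858   2.36518919  5.8484172 ] 0.1550577830089269
```

jog_arm([
  {"gripper": 1, "translation": [0, 0, 0], "dr": [0, 0, 0.02]},
  {"gripper": 1, "translation": [0, 0, 0], "dr": [0, 0, 0.02]},
  {"gripper": 1, "translation": [0, 0, 0], "dr": [0, 0, 0]},
])

```text
clock: 7.78
eef_pos: [496.9, -252.8, 56.5]
tcp_rot: [-3.141, -0.001, 1.415]
contact_force: [-3.1, 2.7, 6.6]
opening: 0.155
```

```bash
python3 - <<'E'
from h import *
s=r.sense();print(s["tcp_rot"],s["wrist_torque"],s["contact_force"],s["opening"])
E
```

```text
[-3.14147409e+00 -1.00833450e-03  1.41537655e+00] [ 0.54745317  0.46109442 -1.15664661] [-3.07424448  2.72177391  6.58425586] 0.15475075042584244
```

Wrist torque about z jumped from -0.10 to -1.16 N m, so the dial is at its stop. I'll release, lift and check.

jog_arm([
  {"gripper": -0.3, "translation": [0, 0, 0], "dr": [0, 0, 0]},
  {"gripper": -0.3, "translation": [0, 0, 0], "dr": [0, 0, 0]},
  {"gripper": -0.3, "translation": [0, 0, 0], "dr": [0, 0, 0]},
  {"gripper": -0.3, "translation": [0, 0, 0], "dr": [0, 0, 0]},
  {"gripper": -0.3, "translation": [0, 0, 0], "dr": [0, 0, 0]},
  {"gripper": -0.3, "translation": [0, 0, 0.3], "dr": [0, 0, 0]},
  {"gripper": -0.3, "translation": [0, 0, 0.4], "dr": [0, 0, 0]},
  {"gripper": -0.3, "translation": [0, 0, 0.4], "dr": [0, 0, 0]},
  {"gripper": -0.3, "translation": [0, 0, 0.4], "dr": [0, 0, 0]},
  {"gripper": -1, "translation": [0, 0, 0.2], "dr": [0, 0, 0]},
  {"gripper": -1, "translation": [0, 0, 0], "dr": [0, 0, 0]},
])

```text
clock: 8.7
eef_pos: [499.7, -254.5, 231.6]
tcp_rot: [3.133, 0.003, 1.416]
contact_force: [1.5, -0.4, 0.2]
opening: 0.904
```

```bash
python3 - <<'E'
from h import *
c=r.calibration("wrist");im=r.grab_frame("wrist");np.save("w5.npy",c,allow_pickle=True)
x,y=proj("wrist",[[497.3,-253.2,75]],c)[0].astype(int);print(x,y)
cv2.imwrite("pics/w5.png",cv2.resize(im[max(0,y-90):y+90,max(0,x-90):x+90],(540,540)))
E
```

```text
319 219
```

View pics/w5.png

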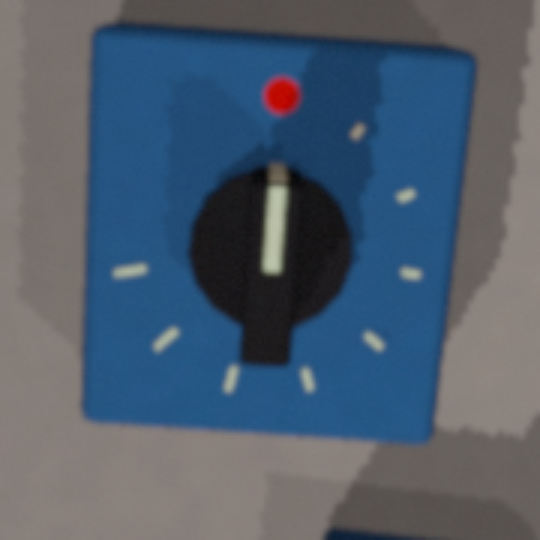

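The dial pointer lines up with the red dot, so it's off. Next I'll move over to the cap.

jog_arm([
  {"gripper": -1, "translation": [-0.02, 0.38, 0], "dr": [0, 0, 0]},
  {"gripper": -1, "translation": [-0.02, 0.38, 0], "dr": [0, 0, 0]},
  {"gripper": -1, "translation": [-0.02, 0.38, 0], "dr": [0, 0, 0]},
  {"gripper": -1, "translation": [-0.02, 0.38, 0], "dr": [0, 0, 0]},
  {"gripper": -1, "translation": [-0.02, 0.38, 0], "dr": [0, 0, 0]},
  {"gripper": -1, "translation": [-0.02, 0.38, 0], "dr": [0, 0, 0]},
  {"gripper": -1, "translation": [-0.02, 0.38, 0], "dr": [0, 0, 0]},
  {"gripper": -1, "translation": [-0.02, 0.38, 0], "dr": [0, 0, 0]},
  {"gripper": -1, "translation": [-0.02, 0.38, 0], "dr": [0, 0, 0]},
  {"gripper": -1, "translation": [-0.02, 0.38, 0], "dr": [0, 0, 0]},
  {"gripper": -1, "translation": [-0.02, 0.38, 0], "dr": [0, 0, 0]},
  {"gripper": -1, "translation": [-0.02, 0.38, 0], "dr": [0, 0, 0]},
])

```text
clock: 9.75
eef_pos: [471.7, 204.3, 224.4]
tcp_rot: [-3.14, 0.001, 1.416]
contact_force: [0.8, -0.6, -1.0]
opening: 1.0
```

jog_arm([
  {"gripper": -1, "translation": [-0.02, 0.36, 0], "dr": [0, 0, 0]},
  {"gripper": -1, "translation": [-0.02, 0.33, 0], "dr": [0, 0, 0]},
  {"gripper": -1, "translation": [0, 0, 0], "dr": [0, 0, 0]},
  {"gripper": -1, "translation": [0, 0, 0], "dr": [0, 0, 0]},
])

```text
clock: 10.08
eef_pos: [467.9, 272.8, 224.2]
tcp_rot: [-3.139, 0.002, 1.419]
contact_force: [-0.2, 0.0, -0.4]
opening: 1.001
```

```bash
python3 - <<'E'
from h import *
s=r.sense();c=r.calibration("wrist");im=r.grab_frame("wrist");np.save("w6.npy",c,allow_pickle=True)
print(s["eef_pos"],s["tcp_rot"],proj("wrist",[[472,270,144],[450.5,191.4,95]],c))
cv2.imwrite("pics/w6.png",im)
E
```

```text
[467.93502646 272.79058486 224.17683168] [-3.13940872e+00  1.94263588e-03  1.41901253e+00] [[314.68247308 258.6363909 ]
 [206.47326476 225.98530171]]
```

View pics/w6.png

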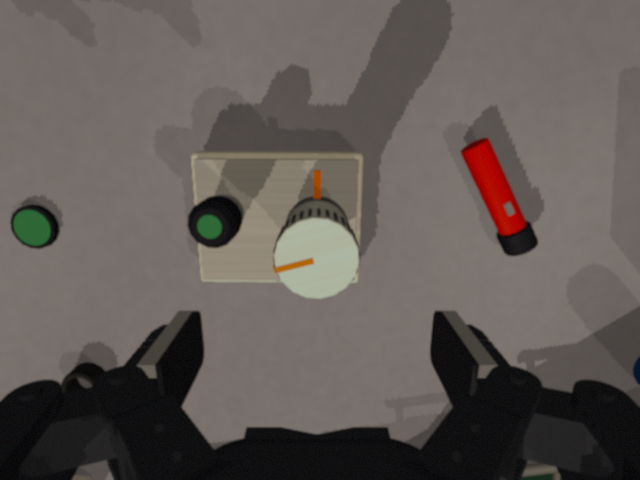

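The wrist view shows the cap centre at (317,257), predicted (315,259), with the orange line pointing left, the tab up at (317,172) and the eyepiece at (213,222). I'll lower and grip the cap.

jog_arm([
  {"gripper": -1, "translation": [0.045, -0.023, -0.3], "dr": [0, 0, 0]},
  {"gripper": -1, "translation": [0, 0, -0.3], "dr": [0, 0, 0]},
  {"gripper": -1, "translation": [0, 0, -0.3], "dr": [0, 0, 0]},
  {"gripper": -1, "translation": [0, 0, -0.18], "dr": [0, 0, 0]},
  {"gripper": -1, "translation": [0, 0, -0.1], "dr": [0, 0, 0]},
  {"gripper": -1, "translation": [0, 0, 0], "dr": [0, 0, 0]},
  {"gripper": -1, "translation": [0, 0, 0], "dr": [0, 0, 0]},
], squeeze=40)

```text
clock: 10.72
eef_pos: [473.7, 268.7, 108.1]
tcp_rot: [-3.141, 0.001, 1.415]
contact_force: [-0.2, -0.5, -0.0]
opening: 1.0
```

jog_arm([
  {"gripper": 1, "translation": [0, 0, 0], "dr": [0, 0, 0]},
  {"gripper": 1, "translation": [0, 0, 0], "dr": [0, 0, 0]},
  {"gripper": 1, "translation": [0, 0, 0], "dr": [0, 0, 0]},
  {"gripper": 1, "translation": [0, 0, 0], "dr": [0, 0, 0]},
  {"gripper": 1, "translation": [0, 0, 0], "dr": [0, 0, 0]},
  {"gripper": 1, "translation": [0, 0, 0], "dr": [0, 0, 0]},
])

```text
clock: 11.22
eef_pos: [474.9, 271.3, 110.2]
tcp_rot: [3.139, -0.004, 1.416]
contact_force: [-1.6, 4.6, 7.0]
opening: 0.622
```

```bash
python3 - <<'E'
from h import *
s=r.sense();print(s["eef_pos"],s["tcp_rot"],s["wrist_torque"],s["contact_force"],s["opening"])
E
```

```text
[474.90594257 271.30128937 110.15507853] [ 3.13878667 -0.00396185  1.41554489] [0.86126601 0.29393568 0.00971336] [-1.60387486  4.63803392  7.01478271] 0.6218515326988597
```

Gripped: opening 0.622, about 53 mm. Now I'll turn it clockwise.

jog_arm([
  {"gripper": 1, "translation": [0, 0, 0], "dr": [0, 0, -0.07]},
  {"gripper": 1, "translation": [0, 0, 0], "dr": [0, 0, -0.07]},
  {"gripper": 1, "translation": [0, 0, 0], "dr": [0, 0, -0.07]},
  {"gripper": 1, "translation": [0, 0, 0], "dr": [0, 0, -0.07]},
  {"gripper": 1, "translation": [0, 0, 0], "dr": [0, 0, -0.07]},
  {"gripper": 1, "translation": [0, 0, 0], "dr": [0, 0, -0.07]},
  {"gripper": 1, "translation": [0, 0, 0], "dr": [0, 0, -0.07]},
  {"gripper": 1, "translation": [0, 0, 0], "dr": [0, 0, -0.07]},
  {"gripper": 1, "translation": [0, 0, 0], "dr": [0, 0, -0.07]},
  {"gripper": 1, "translation": [0, 0, 0], "dr": [0, 0, -0.07]},
  {"gripper": 1, "translation": [0, 0, 0], "dr": [0, 0, -0.07]},
  {"gripper": 1, "translation": [0, 0, 0], "dr": [0, 0, -0.07]},
])

```text
clock: 12.22
eef_pos: [472.8, 269.3, 110.0]
tcp_rot: [3.141, 0.001, 0.092]
contact_force: [-9.3, -4.4, 18.9]
opening: 0.618
```

jog_arm([
  {"gripper": 1, "translation": [0, 0, 0], "dr": [0, 0, -0.07]},
  {"gripper": 1, "translation": [0, 0, 0], "dr": [0, 0, -0.07]},
  {"gripper": 1, "translation": [0, 0, 0], "dr": [0, 0, -0.07]},
  {"gripper": 1, "translation": [0, 0, 0], "dr": [0, 0, -0.05]},
  {"gripper": 1, "translation": [0, 0, 0], "dr": [0, 0, -0.02]},
  {"gripper": 1, "translation": [0, 0, 0], "dr": [0, 0, -0.02]},
  {"gripper": 1, "translation": [0, 0, 0], "dr": [0, 0, 0]},
])

```text
clock: 12.8
eef_pos: [471.7, 269.4, 110.0]
tcp_rot: [3.14, 0.002, -0.377]
contact_force: [-14.0, -3.1, 22.0]
opening: 0.619
```

```bash
python3 - <<'E'
from h import *
s=r.sense();print(s["eef_pos"],s["tcp_rot"],s["wrist_torque"],s["contact_force"],s["opening"])
E
```

```text
[471.74280707 269.37591855 110.01874183] [ 3.14017262e+00  2.36295470e-03 -3.76599713e-01] [-0.55028052  1.96740167 -0.07100778] [-14.03896182  -3.12036194  22.04530715] 0.6192641846792472
```

jog_arm([
  {"gripper": 1, "translation": [0, 0, 0], "dr": [0, 0, -0.02]},
  {"gripper": 1, "translation": [0, 0, 0], "dr": [0, 0, -0.02]},
  {"gripper": 1, "translation": [0, 0, 0], "dr": [0, 0, 0]},
])

```text
clock: 13.05
eef_pos: [471.6, 269.4, 110.0]
tcp_rot: [3.14, 0.002, -0.438]
contact_force: [-14.4, -1.8, 21.9]
opening: 0.614
```

```bash
python3 - <<'E'
from h import *
s=r.sense();print(s["tcp_rot"],s["wrist_torque"],s["contact_force"],s["opening"])
E
```

```text
[ 3.13977072e+00  2.22819242e-03 -4.37967981e-01] [-0.3804746   2.16823471  0.73859334] [-14.41150857  -1.83546108  21.91676447] 0.6139216697024972
```

jog_arm([
  {"gripper": 1, "translation": [0, 0, 0], "dr": [0, 0, -0.02]},
  {"gripper": 1, "translation": [0, 0, 0], "dr": [0, 0, 0]},
  {"gripper": 1, "translation": [0, 0, 0], "dr": [0, 0, 0]},
  {"gripper": -1, "translation": [0, 0, 0], "dr": [0, 0, 0]},
  {"gripper": -1, "translation": [0, 0, 0], "dr": [0, 0, 0]},
  {"gripper": -1, "translation": [0, 0, 0], "dr": [0, 0, 0]},
  {"gripper": -1, "translation": [0, 0, 0], "dr": [0, 0, 0]},
  {"gripper": -1, "translation": [0, 0, 0], "dr": [0, 0, 0]},
  {"gripper": -1, "translation": [0, 0, 0.3], "dr": [0, 0, 0]},
  {"gripper": -1, "translation": [0, 0, 0.4], "dr": [0, 0, 0]},
  {"gripper": -1, "translation": [0, 0, 0.4], "dr": [0, 0, 0]},
  {"gripper": -1, "translation": [0, 0, 0.1], "dr": [0, 0, 0]},
])

```text
clock: 14.05
eef_pos: [476.2, 270.9, 234.0]
tcp_rot: [-3.135, -0.004, -0.469]
contact_force: [1.1, -0.0, 0.9]
opening: 1.005
```

```bash
python3 - <<'E'
from h import *
s=r.sense();print(s["eef_pos"],s["contact_force"])
im=r.grab_frame("wrist");t=r.grab_frame("top");cv2.imwrite("pics/top9.png",t)
cv2.imwrite("pics/w7.png",np.hstack([cv2.resize(im[:360,120:520],(500,450)),cv2.resize(t[240:312,392:464],(300,450))]))
E
```

```text
[476.23200369 270.93798261 234.02219623] [ 1.07448978 -0.00352861  0.88366774]
```

View pics/w7.png

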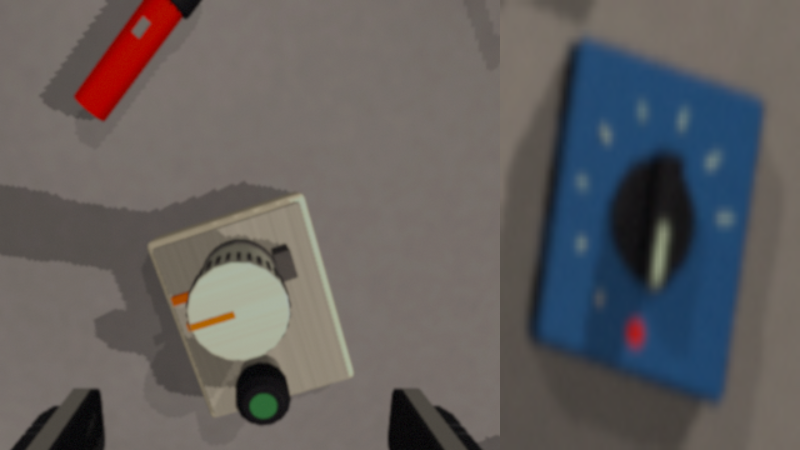

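```bash
python3 - <<'E'
from h import *
c=r.calibration("wrist")
im=r.grab_frame("wrist").astype(int)
B,G,R=im[...,0],im[...,1],im[...,2]
m=((R-B>70)&(G-B>10)&(R>130)).astype(np.uint8); m[:200]=0; m[300:]=0
n,l,st,ce=cv2.connectedComponentsWithStats(m)
for i in range(1,n):
    if st[i,4]>25:
        ys,xs=np.where(l==i); z=144 if i and st[i,2]>25 else 106
        for z in(144,106):
            P=np.array([at("wrist",x,y,z,c)[:2] for x,y in zip(xs,ys)])
            w,v=np.linalg.eigh(np.cov(P.T)); d=v[:,1]
            print(i,st[i].tolist(),z,P.mean(0).round(1),np.degrees(np.arctan2(d[1],d[0])).round(1))
E
```

```text
1 [257, 234, 14, 11, 95] 144 [448.2 290.8] 176.1
1 [257, 234, 14, 11, 95] 106 [438.9 284.1] 176.1
2 [270, 249, 39, 16, 221] 144 [456.9 272.8] 170.7
2 [270, 249, 39, 16, 221] 106 [449.  263.1] 170.7
```

The cap line measures 170.7°, against the warmer's -x axis and tab at 170–171°. It's tight, the dial is off, and nothing is in contact, so I'll hand in.

```bash
python3 -c "
from rig import r
print(r.sense()['clock'], r.sign_off())"
```

```text
the job is handed in; nothing more can be done
14.2 None
```

The dial is off and the cap is tight; I handed the job in at 14.2 s of the 72 s allowed.

- **Dial:** I turned it about 124° anticlockwise until the wrist torque jumped to about 1.2 N m at the stop. Afterwards the white pointer lined up with the red dot, and a later top view still showed it there.
- **Cap:** I screwed it about 104° clockwise until the torque rose to 0.74 N m at the stop. Its orange line then measured 170.7°, against 170–171° for the index tab direction, so it is about 1° off at most.
- **Other items:** The eyepiece still stood upright on the plate in the last wrist view. I touched nothing else on purpose and no forces suggested a collision, but I did not measure the filter, diagonal, eyecups or torch again. At hand-in the gripper was open and lifted clear.

One check disagreed: the fingertips turned out to be about 30 mm higher than the tool description says. My first grip on the dial therefore closed on air just above the bar. I saw this in the side view and lowered both grips to suit. The later openings of about 13.5 mm and 53 mm matched the bar and the cap.

I viewed 11 pictures, over the planned 8 but within the limit of 12.

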